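Find the shuttered socket and seat the locating pin

ROBOT

A 6-joint arm with a two-finger parallel gripper is mounted at the origin on the work surface. World frame = base frame: x ahead of the robot, y to its left, z up, the work surface at z = 0. Lengths are in mm, angles in rad, forces in N, time in s.
With the tool pointing down it reaches from about 325 to 750 mm from the base axis. Payload 7.6 kg.
Tool frame: the origin (TCP) lies at the very end of the fingers, on their centre line; the grasp point (between the pads) lies 19 mm behind it; z points along the fingers, y is the line along which they close (so a half turn about z gives the same grasp; the last joint's range is limited). The gripper opens to 85 mm and grips with 20 to 120 N. Pads are 22 mm wide; open, the fingers measure 114 mm over their backs; the gripper's body (76 mm by 85 mm) begins 54 mm behind the grasp point. The pads swing forward as they close: fully open they stand 13 mm farther back than shut.
Start: joints at [-1.278, 0.052, 1.401, -0, 1.689, -0.07], TCP at [186.344, -490.838, 231.323] pointing down, gripper open.
Joint ranges: [-2.9, 2.9], [-0.91, 2.17], [0.12, 2.37], [-1.06, 4.2], [0.26, 2.73], [-2.93, 2.93]. Speed limits (rad/s): [2.57, 2.57, 3.01, 3.14, 3.14, 3.14].

INTERFACE

Orientations are given as a unit quaternion [w, x, y, z].
In Python, from workcell import manip gives the robot as it stands. The module is installed in compiled form; this text tells all that it offers.
- The arm moves only by the shell command python3 -m creep 'ROWS'. ROWS is JSON, a list of rows, each a list of 7 numbers: the opening in per cent of the stroke, from 0 (shut) to 100 (fully open), then the shift along the tool's x, y, z in cm, then the turn, a rotation vector about the tool's x, y, z in degrees. A call has 1 to 8 rows; each row shifts and turns the commanded pose from where the row before left it, along the tool's axes as they then stand; what a row does not reach is not made up. A row lasts 1/12 s, in which the tool goes at most 41.7 mm and 7.16 degrees, less where a joint would pass 70% of its speed; a pose out of reach is approached as far as the arm can. A call with a gripper value outside its range is refused whole. The fingers move at their own pace and stop on an object; the grip force is fixed at half the most. Time passes only in rows, so rows that do not move let the fingers close. It gives the time, the measured TCP pose, the force, the opening and the grip force at its end, in the units of the state.
- manip.get_obs(): the state, without advancing time (a new reading comes with each control period).
- manip.grab_frame(name): name is "scene" or "top" or "wrist"; returns the picture (420x560x3 uint8, red, green, blue); there is no depth.
- manip.get_calibration(name): a dict with "mtx" (3x3 intrinsics, pixels), "view" (4x4, takes a point from world to camera coordinates); the wrist camera has in their place "tool_from_camera" (4x4, takes a point from camera to tool coordinates, whose origin is the TCP and whose axes are the flange's). Camera axes: x right, y up, looking along -z (the intrinsics and any distortion apply to the point x, -y, -z); pixel columns grow to the right and rows downward; lengths in mm; the calibration is good to about 2 mm. The wrist camera is an equidistant fisheye: a pixel r from the principal point sees the ray r / f radians off the axis. A picture is of the moment at which its call begins: read the wrist's pose just before it. get_calibration takes no time and is no camera call.
- manip.finish_job(): hands the job in; it is judged then, once.
Trained networks look in the newest picture that a camera, given by its name, has taken for a name from the list of things; names that differ only in an ending like _2 or _b are one class to them, and where a whole thing is asked for, a point or a joint stands for the part that bears it (a point fixed in the world has none). Each returns a list of dicts, best first, with "confidence" (0 to 1); they miss things now and then, are a little off and sometimes report something else, mostly with a low value. They report only what shows in the picture. A call takes as long as a camera call. They do not tell look-alikes from the thing itself.
- manip.masks_of(camera, target): "region" (420x560 bool, what is visible of it) and "xy" ([column, row] in pixels, amid what is visible of it).
- manip.landmark_of(camera, target): "xy" ([column, row] in pixels: a listed point, or the origin of a listed thing).
The state is a dict: "time": time; "joints": joint angles; "joint_vel": joint speeds; "effort": joint torques, N m; "eef_pos": TCP position; "tcp_rot": TCP orientation; "contact_force": force on the tool from outside, world axes, zero at the start; "wrist_torque": the same for the moment, N m; "finger_gap": opening from 0.0 (shut) to 1.0 (fully open); "grasp_force": force on a finger pad.
Only numpy, scipy, OpenCV 4.12 (cv2) and the standard library are available. Lean on these libraries where they do the work, as an engineer would, in place of code of your own. Each camera call takes 0.05 s, during which the arm holds its last target. There are 200 camera calls.

TASK

Fit the red-handled locating pin to the rotary table: draw it out of the wooden rack, set its tip lightly on the round cover plate and slide it along the scribed circle until it drops through the flush spring shutter into the hidden socket. Then guide it gently down until it is fully home, upright with its collar flat on the cover, and let go. Never bear down hard on the cover or let the pin drop, and leave the other tools and cans where they are.

Things in the scene. Friction and masses are not known exactly. Their poses are not given: they have to be found in the camera images.
- pin_handle (a point): Middle of the red ribbed handle (22 mm in diameter, 48 mm long) of the locating pin, 62 mm above the pin's tip; z axis up along the pin. Under the handle a steel collar 30 mm in diameter, 6 mm thick, then a steel shank 14 mm in diameter, 32 mm long. The pin is 86 mm tall, weighs 0.17 to 0.33 kg, starts upright in a hole of the rack with its collar on the rack's top, and lifts straight out.
- pin_tip (a point): Centre of the lower end of the same pin, 62 mm below the middle of its handle; z axis up along the pin. The lowest 8 mm of the shank taper from 14 mm to a flat end 6 mm wide.
- rack: Fixed wooden rack, a block 60 x 180 x 45 mm (x, y, z of its own frame), with three upright holes 18 mm in diameter and 36 mm deep on its long centre line at y = -60, 0 and +60 mm. Origin: centre of its underside, on the bench; z up. The locating pin, the punch and the reamer stand in the three holes in any order.
- rotary: Fixed blue rotary indexing table. Origin on its axis, on the bench; z up; -x points to the red zero pointer on its skirt (roughly towards the robot), +x to the worm housing; a handwheel stands out to +y, up to 170 mm from the axis and 80 mm high. Base 184 mm in diameter, 48 mm high; on it a disc 170 mm in diameter with a flat bare-metal cover plate, top 92 mm above the bench. The worm keeps the disc from turning.
- cover_centre (a point): Point on the rotary table's axis, level with the top of the cover plate, 92 mm above the bench; axes as rotary. It lies inside a dark plug 32 mm in diameter that stands 6 mm proud. Round it a circle of 45 mm radius is scribed on the cover. The socket's centre is on this circle, anywhere within 75 degrees (1.3 rad) either side of the direction to the zero pointer (-x).
- zero_pointer (a point): Red zero pointer on the rotary table's skirt, 94 mm from the axis on its -x side, 42 mm above the bench. About the socket: a straight hole 16 mm in diameter, sharp edged, over 35 mm deep, closed by a flush round spring shutter of the cover's metal, seen at most as a hairline. The shutter gives under 0.5 to 0.8 N, less than the pin's weight, so the pin stays down when released.
- punch: Brass-handled punch, 67 mm tall overall, widest 24 mm, standing in another hole of the rack, 35 mm of it above the rack. To be left alone. Origin at its tip.
- reamer: Black-handled hand reamer, 74 mm tall overall, widest 24 mm, standing in the third hole of the rack, 42 mm of it above the rack. To be left alone. Origin at its tip.
- spray_blue: Blue spray can, 59 mm in diameter, 189 mm tall, standing on the bench beyond the work. To be left alone. Origin: centre of its underside.
- spray_white: White spray can, 59 mm in diameter, 189 mm tall, standing on the bench beyond the work. To be left alone. Origin: centre of its underside.
- wrench: Steel wrench lying flat on the bench beyond the rack. To be left alone. Origin near its middle.
- hammer: Hammer lying flat on the bench to the right of the rack, seen from the robot. To be left alone. Origin near its middle.
Mind the look-alikes: they are no part of the job. Of the things that look like the rack, the larger one is meant.

How it is judged (in metres and radians):
On the way, in this order (a step that is already met when the one before it is completed fails the run):
1. the pin is drawn right out of the rack (z of pin_tip in the frame of rack above 0.055 m), for 0.1 s.
2. the pin's tip is set down on the cover plate (z of pin_tip in the frame of rotary below 0.0945 m and horizontal distance between pin_tip and cover_centre below 0.085 m and contact force between pin and rotary above 0.2 N).
At the end, for the whole second after the job is handed in: The pin stands at rest in the socket of the cover plate, released, its tip at least 29 mm below the cover's top (32 mm is fully home), 45 mm from the axis within 7 mm, and upright within 0.1 rad (z of pin_tip in the frame of cover_centre below -0.029 m and horizontal distance between pin_tip and cover_centre between 0.038 and 0.052 m and angle between pin_tip's own z axis and vertical below 0.1 rad and linear speed of pin below 0.02 m/s); the robot touches nothing.
It fails at once if the pin is pressed or knocked on the rotary table with more than 30 N (contact force between pin and rotary above 30 N).
It fails at once if the pin is dropped (falls out of the fingers' hold at over 0.3 m/s) (contact force between the fingers and pin below 0.5 N and linear speed of pin above 0.3 m/s).
It fails at once if the punch or the reamer is disturbed by more than 15 mm (distance of any of punch, reamer from where it was at the start of the episode above 0.015 m).
It fails at once if a can, the wrench or the hammer is shifted by more than 20 mm (distance of any of spray_blue, spray_white, wrench, hammer from where it was at the start of the episode above 0.02 m).
It also fails if it takes over 67 s, if anything falls off the work surface, if the arm or the gripper's body presses on something with over 40 N, if the wrist force passes 120 N, or if a joint passes its speed limit or range.

## Working session

There is one attempt and no reset: what is moved stays moved. The work goes in short steps, Python scripts to look and compute and a shell command to move; the robot and the scene stay as the last step left them, time stands still between calls to the robot, and variables do not carry over. Pictures are saved under pics/ and viewed, at most 10 in all, crops included, and the job is handed in when it is done.

```bash
mkdir -p pics; cat > h.py <<'E'
import numpy as np, cv2
from workcell import manip
from scipy.spatial.transform import Rotation as R
def ray(cam,xy):
    c=manip.get_calibration(cam); K=np.array(c['mtx']); 
    u=(xy[0]-K[0,2])/K[0,0]; v=(xy[1]-K[1,2])/K[1,1]
    if cam=='wrist':
        o=manip.get_obs(); q=o['tcp_rot']; Rw=R.from_quat([q[1],q[2],q[3],q[0]]).as_matrix()
        th=np.hypot(u,v); s=np.sin(th)/max(th,1e-9); d=np.array([u*s,-v*s,-np.cos(th)])
        T=np.array(c['tool_from_camera']); 
        return Rw@T[:3,3]+np.array(o['eef_pos']), Rw@T[:3,:3]@d
    V=np.array(c['view']); d=np.array([u,-v,-1.]); Rt=V[:3,:3].T
    return -Rt@V[:3,3], Rt@d
def at_z(cam,xy,z):
    p,d=ray(cam,xy); return (p+d*(z-p[2])/d[2]).round(1)
def tri(a,b):
    A=np.zeros((3,3));y=np.zeros(3)
    for p,d in (a,b):
        d=d/np.linalg.norm(d);M=np.eye(3)-np.outer(d,d);A+=M;y+=M@p
    return np.linalg.solve(A,y).round(1)
def save(img,n): cv2.imwrite('pics/'+n,cv2.cvtColor(img,cv2.COLOR_RGB2BGR))
E
python3 - <<'E'
from h import *
print({k:manip.get_calibration(k) for k in ('scene','wrist')})
fs={c:manip.grab_frame(c) for c in('scene','top')}
save(np.hstack([fs['scene'],fs['top']])[:, :, :],'a_full.png')
save(cv2.resize(fs['scene'],(800,600)),'a.png');save(cv2.resize(fs['top'],(800,600)),'b.png')
Z=dict(pin_handle=75,rack=0,cover_centre=92,zero_pointer=42,punch=0,reamer=0,rotary=0)
for n,z in Z.items():
    for c in fs:
        print(n,c,[(np.round(d['xy']).tolist(),round(d['confidence'],2),at_z(c,d['xy'],z).tolist()) for d in manip.landmark_of(c,n)[:4]])
print(manip.get_obs())
E
```

```text
{'scene': {'mtx': array([[455.45663412,   0.        , 284.63152484],
       [  0.        , 455.45663412, 205.191714  ],
       [  0.        ,   0.        ,   1.        ]]), 'view': array([[-3.21413392e-01,  9.46937581e-01,  1.62793336e-03,
         2.73627399e+02],
       [-6.80206422e-01, -2.32073773e-01,  6.95313589e-01,
         3.04309729e+02],
       [ 6.58796368e-01,  2.22375768e-01,  7.18704642e-01,
        -1.40897435e+03],
       [ 0.00000000e+00,  0.00000000e+00,  0.00000000e+00,
         1.00000000e+00]])}, 'wrist': {'mtx': array([[325.1922621 ,   0.        , 280.77289654],
       [  0.        , 325.1922621 , 213.96093603],
       [  0.        ,   0.        ,   1.        ]]), 'tool_from_camera': array([[-3.03876399e-04,  9.62125054e-01,  2.72608305e-01,
         6.81864655e+01],
       [ 9.99999907e-01,  3.76104010e-04, -2.12696089e-04,
         5.57410494e-02],
       [-3.07169313e-04,  2.72608215e-01, -9.62125078e-01,
        -1.42054122e+02],
       [ 0.00000000e+00,  0.00000000e+00,  0.00000000e+00,
         1.00000000e+00]])}}
pin_handle scene [([255.0, 192.0], 0.54, 
[... 955 characters left out ...]
: 0.8, 'joints': array([-1.27831728e+00,  5.21648452e-02,  1.40070235e+00, -7.41852343e-06,
        1.68857045e+00, -7.02968096e-02]), 'joint_vel': array([-0.00086774, -0.00052604,  0.0002307 ,  0.00016695,  0.00064074,
        0.00038158]), 'effort': array([-3.42757664e-05, -3.81499922e+01, -3.60302496e+01, -1.57676791e-04,
        2.59045112e-05,  1.49272859e-05]), 'eef_pos': array([ 186.33582481, -490.84771199,  231.34056307]), 'tcp_rot': array([7.74372326e-05, 9.83594341e-01, 1.80394476e-01, 4.93177361e-06]), 'contact_force': array([ 0.65936422, -0.55013013,  0.21433086]), 'wrist_torque': array([-0.01377198,  0.00889465,  0.03693537]), 'grasp_force': 0.0, 'finger_gap': 0.998839985796392}
```

View pics/a.png

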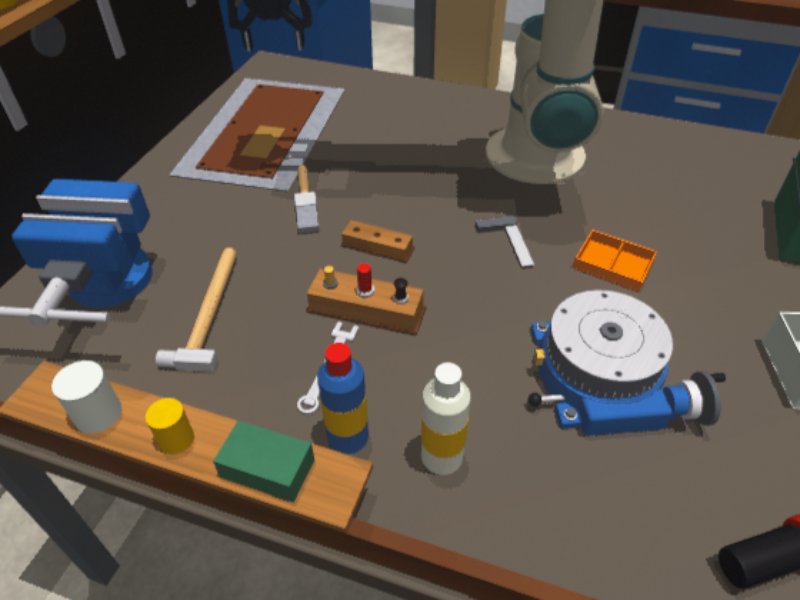

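View pics/b.png

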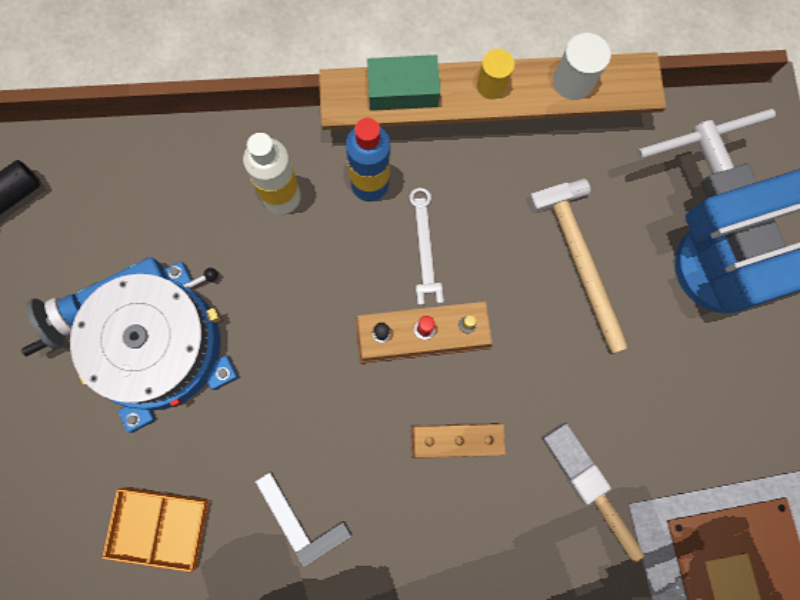

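The pictures show the larger rack at about (425,330) in the top view (800 px wide). Its middle hole holds the red pin (427,326), with the black reamer at (382,331) and the brass punch at (468,323).
- **Red things that could be taken for the pin:** the blue can's cap (368,133) and the zero pointer (174,402).
- **Rack look-alike:** the smaller rack at (459,440).

I choose the red handle in the larger rack. I'll go above it and check with the wrist camera.

```bash
python3 -m creep '[[100,3.2,-1.2,0,0,0,0],[100,3.2,-1.2,0,0,0,0],[100,3.2,-1.2,0,0,0,0],[100,3.2,-1.2,0,0,0,0],[100,3.2,-1.2,0,0,0,0],[100,3.2,-1.2,0,0,0,0],[100,3.2,-1.2,0,0,0,0],[100,3.2,-1.2,0,0,0,0]]' >/dev/null
python3 -m creep '[[100,3.2,-1.2,0,0,0,0],[100,3.2,-1.2,0,0,0,0],[100,3.2,-1.2,0,0,0,0],[100,3.2,-1.2,0,0,0,0],[100,3.2,-1.2,0,0,0,0],[100,3.2,-1.2,0,0,0,0],[100,0,0,0,0,0,0]]'
python3 -m creep '[[100,0,0,0,0,0,-7],[100,0,0,0,0,0,-7],[100,0,0,0,0,0,-7],[100,0,0,0,0,0,-7],[100,0,0,0,0,0,-7],[100,0,0,0,0,0,-7]]' >/dev/null
python3 -m creep '[[100,0,0,0,0,0,-7],[100,0,0,0,0,0,-7],[100,0,0,0,0,0,-7],[100,0,0,0,0,0,-7],[100,0,0,0,0,0,-4],[100,0,0,0,0,0,0],[100,0,0,0,0,0,0]]'
python3 - <<'E'
from h import *
f=manip.grab_frame('wrist'); save(f,'c.png')
for n,z in dict(pin_handle=75,rack=0,punch=0,reamer=0).items():
    print(n,[(np.round(d['xy']).tolist(),round(d['confidence'],2),at_z('wrist',d['xy'],z).tolist()) for d in manip.landmark_of('wrist',n)[:4]])
for n,z in dict(pin_handle=75,punch=67,reamer=67).items():
    print(n,[(np.round(d['xy']).tolist(),round(d['confidence'],2),at_z('wrist',d['xy'],z).tolist()) for d in manip.masks_of('wrist',n)[:4]])
E
```

```text
time: 2.05
eef_pos: [548.5, -170.7, 230.5]
tcp_rot: [-0.001, 0.983, 0.183, 0.0]
contact_force: [0.2, -0.4, -0.1]
finger_gap: 1.001
grasp_force: 0.0
time: 3.13
eef_pos: [545.4, -175.0, 231.3]
tcp_rot: [0.0, 0.678, 0.735, -0.0]
contact_force: [-0.4, 0.0, 0.4]
finger_gap: 1.001
grasp_force: 0.0
pin_handle [([283.0, 203.0], 0.96, [547.6, -180.2, 75.0])]
rack [([280.0, 136.0], 0.73, [539.5, -120.5, 0.0]), ([156.0, 208.0], 0.65, [392.0, -216.6, 0.0]), ([280.0, 190.0], 0.56, [544.7, -183.0, 0.0])]
punch [([278.0, 238.0], 0.61, [547.6, -243.4, 0.0])]
reamer [([280.0, 137.0], 0.89, [539.6, -121.4, 0.0])]
pin_handle [([284.0, 201.0], 0.57, [548.0, -177.6, 75.0])]
punch [([278.0, 249.0], 0.58, [545.9, -229.7, 67.0])]
reamer [([281.0, 143.0], 0.87, [540.4, -123.7, 67.0]), ([282.0, 199.0], 0.64, [546.1, -177.9, 67.0])]
```

View pics/c.png

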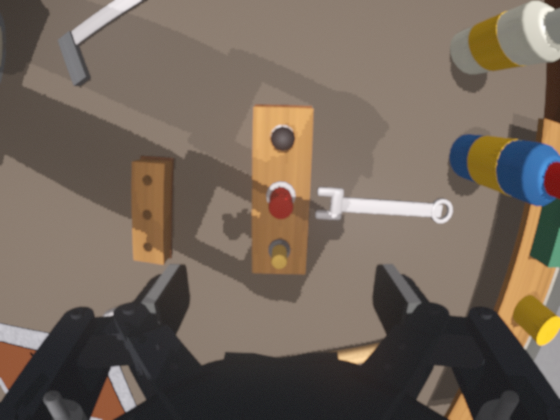

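The wrist view shows the red handle at (281,203) on its steel collar. It stands in the larger rack between the black reamer (283,138) and the brass punch (279,255). The wrench and the small rack are clear of the fingers. I'll go partway down and take the close crop.

```bash
python3 -m creep '[[100,-0.3,0,2,0,0,0],[100,0,0,3,0,0,0],[100,0,0,3,0,0,0],[100,0,0,2,0,0,0],[100,0,0,0,0,0,0],[100,0,0,0,0,0,0]]'
python3 - <<'E'
from h import *
f=manip.grab_frame('wrist'); save(cv2.resize(f[130:330,180:380],(500,500)),'d.png')
for fn in (manip.landmark_of,manip.masks_of):
    print([(np.round(d['xy']).tolist(),round(d['confidence'],2),at_z('wrist',d['xy'],75).tolist()) for d in fn('wrist','pin_handle')[:4]])
E
```

```text
time: 4.03
eef_pos: [545.4, -177.6, 130.9]
tcp_rot: [-0.001, 0.677, 0.736, -0.0]
contact_force: [-0.2, 0.5, 1.5]
finger_gap: 0.994
grasp_force: 0.0
[([284.0, 237.0], 0.93, [548.3, -181.8, 75.0])]
[([282.0, 233.0], 0.76, [546.8, -179.2, 75.0])]
```

View pics/d.png

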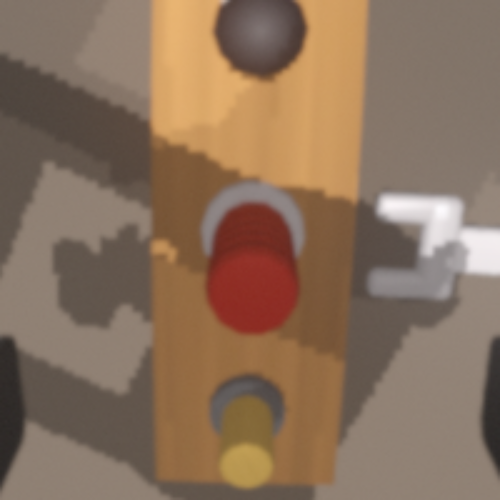

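The crop confirms it: a red ribbed handle and steel collar, handle centre about (254,255) in the crop. I'll descend and grip.

```bash
python3 -m creep '[[100,-0.2,0.1,2,0,0,0],[100,0,0,2,0,0,0],[100,0,0,2,0,0,0],[100,0,0,1,0,0,0],[100,0,0,0,0,0,0],[100,0,0,0,0,0,0]]'
python3 -m creep '[[20,0,0,0,0,0,0],[10,0,0,0,0,0,0],[0,0,0,0,0,0,0],[0,0,0,0,0,0,0],[0,0,0,0,0,0,0],[0,0,0,0,0,0,0],[0,0,0,0,0,0,0],[0,0,0,0,0,0,0]]'
```

```text
time: 4.68
eef_pos: [547.5, -179.9, 62.5]
tcp_rot: [0.001, 0.677, 0.736, 0.0]
contact_force: [-0.5, -0.4, 0.6]
finger_gap: 0.997
grasp_force: 0.0
time: 5.35
eef_pos: [547.1, -179.9, 61.9]
tcp_rot: [0.0, 0.677, 0.736, -0.0]
contact_force: [-3.4, 0.4, 5.0]
finger_gap: 0.245
grasp_force: 59.0
```

```bash
python3 -m creep '[[0,0,0,-0.7,0,0,0],[0,0,0,-1.5,0,0,0],[0,0,0,-2,0,0,0],[0,0,0,-2,0,0,0],[0,0,0,-2,0,0,0],[0,0,0,-2,0,0,0],[0,0,0,-2,0,0,0],[0,0,0,0,0,0,0]]'
python3 - <<'E'
from h import *
for c in('scene','top'):
    f=manip.grab_frame(c)
    if c=='scene': save(cv2.resize(f[100:250,180:380],(800,600)),'e.png')
    for n in('pin_handle','pin_tip'): print(c,n,[(np.round(d['xy']).tolist(),round(d['confidence'],2)) for d in manip.landmark_of(c,n)[:2]])
f=manip.grab_frame('wrist')
print([(np.round(d['xy']).tolist(),round(d['confidence'],2)) for d in manip.landmark_of('wrist','pin_tip')[:2]])
print(manip.get_obs()['contact_force'],manip.get_obs()['eef_pos'],manip.get_obs()['grasp_force'])
E
```

```text
time: 6.02
eef_pos: [548.4, -180.1, 187.7]
tcp_rot: [0.003, 0.677, 0.736, 0.001]
contact_force: [1.1, -0.0, -1.6]
finger_gap: 0.24
grasp_force: 58.9
scene pin_handle [([254.0, 153.0], 0.6)]
scene pin_tip [([254.0, 175.0], 0.59)]
top pin_handle [([95.0, 235.0], 0.36)]
top pin_tip []
[([276.0, 234.0], 0.94), ([489.0, 44.0], 0.66)]
[-0.57639161  0.23549305 -3.08727059] [ 546.53457665 -179.51129167  181.90479534] 58.85663866996765
```

View pics/e.png

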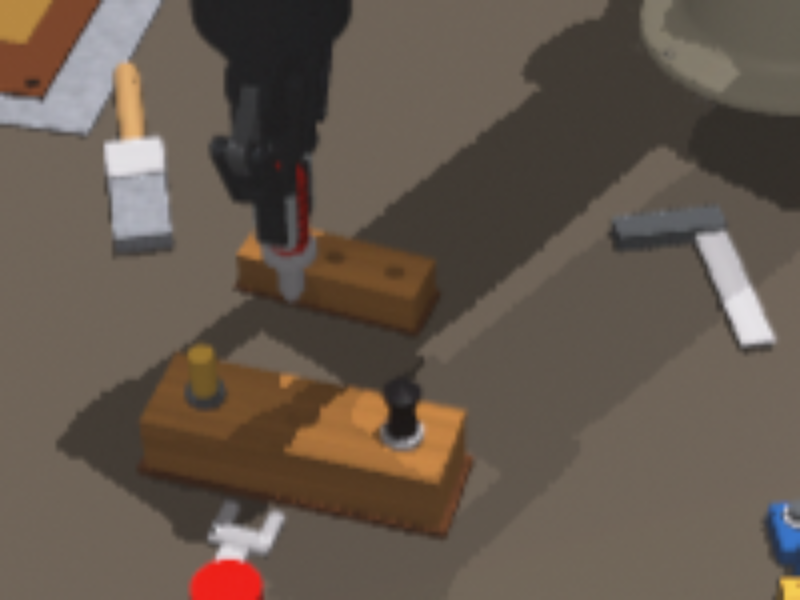

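The pin is out of the rack and hangs upright in the fingers (crop 290,250). The punch and reamer are undisturbed. Next I'll carry it near the cover and look for the hairline.

```bash
python3 -m creep '[[0,1.5,0.1,0,0,0,0],[0,3,0.3,0,0,0,0],[0,3.5,0.3,0,0,0,0],[0,3.5,0.3,0,0,0,0],[0,3.5,0.3,0,0,0,0],[0,3.5,0.3,0,0,0,0],[0,3.5,0.3,0,0,0,0],[0,3.5,0.3,0,0,0,0]]' >/dev/null
python3 -m creep '[[0,3.5,0.3,0,0,0,0],[0,2.5,0.3,0,0,0,0],[0,1,0.1,0,0,0,0],[0,0,0,0,0,0,0],[0,0,0,0,0,0,0],[0,0,0,0,0,0,0]]'
cat > r.py <<'E'
from h import *
def rect(cx,cy,S=4,h=90,z=92.):
    """orthorectified cover patch: col -> +y leftwards? (col=-y,row=-x), S px/mm"""
    c=manip.get_calibration('wrist');K=c['mtx'];T=np.array(c['tool_from_camera']);o=manip.get_obs();q=o['tcp_rot']
    Rw=R.from_quat([q[1],q[2],q[3],q[0]]).as_matrix();f=manip.grab_frame('wrist')
    n=2*h*S;g=np.arange(n)/S-h
    Y,X=np.meshgrid(cy-g,cx-g); P=np.stack([X,Y,np.full_like(X,z)],-1)
    t=(P-np.array(o['eef_pos']))@Rw; pc=(t-T[:3,3])@T[:3,:3]
    x,y,w=pc[...,0],-pc[...,1],-pc[...,2]; r=np.hypot(x,y); th=np.arctan2(r,w); k=th/np.maximum(r,1e-9)*K[0,0]
    return f,cv2.remap(f,(x*k+K[0,2]).astype(np.float32),(y*k+K[1,2]).astype(np.float32),cv2.INTER_CUBIC)
E
python3 - <<'E'
from r import *
f,im=rect(551.7,204.5,3,95)
np.save('f1.npy',f); l=cv2.cvtColor(im,cv2.COLOR_RGB2GRAY)
l=cv2.createCLAHE(3,(6,6)).apply(l); cv2.imwrite('pics/f.png',l)
for n,z in dict(cover_centre=92,zero_pointer=42,pin_tip=133).items():
    print(n,[(np.round(d['xy'],1).tolist(),round(d['confidence'],2),at_z('wrist',d['xy'],z).tolist()) for d in manip.landmark_of('wrist',n)[:3]])
E
```

```text
time: 7.58
eef_pos: [548.7, 145.7, 183.1]
tcp_rot: [0.0, 0.677, 0.736, -0.0]
contact_force: [0.2, -0.7, -2.6]
finger_gap: 0.244
grasp_force: 58.9
cover_centre [([293.5, 137.0], 0.7, [552.1, 205.4, 92.0])]
zero_pointer [([294.3, 136.6], 0.32, [555.0, 204.0, 42.0])]
pin_tip [([279.9, 234.7], 0.67, [547.3, 146.2, 133.0])]
```

View pics/f.png

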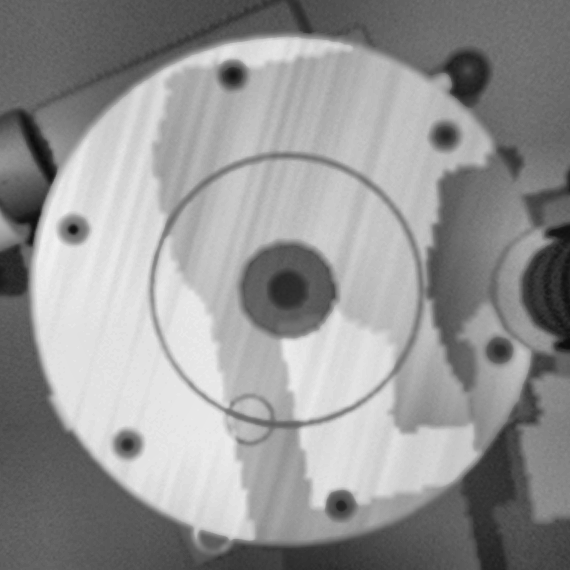

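In the rectified view the scribed circle is centred at (287,289) with a radius of 135 px. A hairline disc of about 15 mm lies on it at (251,419), which is world (507.0, 215.8). That is the shutter. I'll touch down about 20 mm before it on the circle.

```bash
python3 -m creep '[[0,1.3,-0.9,0,0,0,0],[0,1.4,-1,0,0,0,0],[0,1.4,-1,0,0,0,0],[0,1.3,-0.9,0,0,0,0],[0,0,0,1.5,0,0,0],[0,0,0,1.3,0,0,0],[0,0,0,0.5,0,0,0],[0,0,0,0,0,0,0]]'
python3 -m creep '[[0,0,0,0,0,0,0],[0,0,0,0,0,0,0],[0,0,0,0,0,0,0],[0,0,0,0,0,0,0]]'
```

```text
time: 8.45
eef_pos: [505.4, 197.1, 148.8]
tcp_rot: [-0.001, 0.677, 0.736, -0.001]
contact_force: [0.1, -0.9, -3.2]
finger_gap: 0.24
grasp_force: 59.1
time: 8.78
eef_pos: [506.8, 197.2, 151.0]
tcp_rot: [0.0, 0.677, 0.736, 0.001]
contact_force: [0.4, -0.2, -2.3]
finger_gap: 0.239
grasp_force: 59.1
```

```bash
python3 -m creep '[[0,0,0,0.3,0,0,0],[0,0,0,0.2,0,0,0],[0,0,0,0.1,0,0,0],[0,0,0,0,0,0,0]]' | egrep 'pos|force'
python3 -m creep '[[0,0,0,0.1,0,0,0],[0,0,0,0,0,0,0],[0,0,0,0,0,0,0]]'| egrep 'pos|contact'
python3 -m creep '[[0,0,0,0.1,0,0,0],[0,0,0,0,0,0,0],[0,0,0,0,0,0,0]]'| egrep 'pos|contact'
```

```text
eef_pos: [506.2, 197.2, 143.8]
contact_force: [0.7, 0.2, -2.6]
grasp_force: 59.1
eef_pos: [506.4, 197.2, 143.3]
contact_force: [0.6, -0.9, -3.1]
eef_pos: [506.4, 197.2, 142.2]
contact_force: [-0.4, 0.2, -2.1]
```

```bash
python3 -m creep '[[0,0,0,0.05,0,0,0],[0,0,0,0,0,0,0],[0,0,0,0,0,0,0]]'| egrep 'pos|contact'
python3 -m creep '[[0,0,0,0.05,0,0,0],[0,0,0,0,0,0,0],[0,0,0,0,0,0,0]]'| egrep 'pos|contact'
python3 -m creep '[[0,0,0,0.05,0,0,0],[0,0,0,0,0,0,0],[0,0,0,0,0,0,0]]'| egrep 'pos|contact'
```

```text
eef_pos: [506.4, 197.3, 141.8]
contact_force: [-0.5, -0.5, -2.3]
eef_pos: [506.4, 197.3, 141.2]
contact_force: [-0.7, -0.2, -2.6]
eef_pos: [506.4, 197.2, 140.9]
contact_force: [0.1, 0.7, -2.3]
```

```bash
for i in 1; do python3 -m creep '[[0,0,0,0.05,0,0,0],[0,0,0,0,0,0,0],[0,0,0,0,0,0,0]]'| egrep 'pos|contact'; done
python3 -m creep '[[0,0,0,0.05,0,0,0],[0,0,0,0,0,0,0],[0,0,0,0,0,0,0]]'| egrep 'pos|contact'
python3 -m creep '[[0,0,0,0.05,0,0,0],[0,0,0,0,0,0,0],[0,0,0,0,0,0,0]]'| egrep 'pos|contact'
```

```text
eef_pos: [506.5, 197.3, 140.7]
contact_force: [-0.7, -1.3, 1.4]
eef_pos: [506.6, 197.3, 140.6]
contact_force: [-1.7, -0.6, 4.7]
eef_pos: [506.6, 197.4, 140.6]
contact_force: [-3.1, -2.2, 7.3]
```

Contact made at about 10 N, so I'll ease off slightly and slide along the circle.

```bash
python3 -m creep '[[0,0,0,-0.07,0,0,0],[0,0,0,0,0,0,0],[0,0.2,-0.02,0,0,0,0],[0,0.2,0,0,0,0,0],[0,0.2,0,0,0,0,0],[0,0.2,0.02,0,0,0,0],[0,0,0,0,0,0,0],[0,0,0,0,0,0,0]]'| egrep 'pos|contact'
python3 -m creep '[[0,0.2,0.03,0,0,0,0],[0,0.2,0.03,0,0,0,0],[0,0.15,0.03,0,0,0,0],[0,0,0,0,0,0,0],[0,0,0,0,0,0,0]]'| egrep 'pos|contact'
python3 -m creep '[[0,0.15,0.02,0,0,0,0],[0,0.15,0.03,0,0,0,0],[0,0,0,0,0,0,0],[0,0,0,0,0,0,0]]'| egrep 'pos|contact'
```

```text
eef_pos: [506.6, 204.3, 140.7]
contact_force: [0.2, -4.6, 5.0]
eef_pos: [506.4, 210.6, 139.7]
contact_force: [0.8, 0.9, -1.9]
eef_pos: [506.0, 214.1, 139.3]
contact_force: [-0.1, -0.3, -2.5]
```

The z reading fell and the contact force vanished, so the tip is in the shutter. I'll centre it and guide it down.

```bash
python3 -m creep '[[0,0.15,0.12,0,0,0,0],[0,0,0,0.1,0,0,0],[0,0,0,0.1,0,0,0],[0,0,0,0,0,0,0],[0,0,0,0,0,0,0]]'| egrep 'pos|contact'
python3 -m creep '[[0,0,0,0.1,0,0,0],[0,0,0,0.1,0,0,0],[0,0,0,0,0,0,0],[0,0,0,0,0,0,0]]'| egrep 'pos|contact'
python3 -m creep '[[0,0,0,0.1,0,0,0],[0,0,0,0,0,0,0],[0,0,0,0,0,0,0]]'| egrep 'pos|contact'
```

```text
eef_pos: [507.4, 215.4, 137.9]
contact_force: [0.6, -0.3, -2.5]
eef_pos: [507.4, 215.4, 135.9]
contact_force: [-0.7, -0.5, -2.7]
eef_pos: [507.5, 215.4, 134.9]
contact_force: [-0.4, -0.5, -2.8]
```

```bash
python3 -m creep '[[0,0,0,0.1,0,0,0],[0,0,0,0,0,0,0],[0,0,0,0,0,0,0]]'| egrep 'pos|contact'
python3 -m creep '[[0,0,0,0.1,0,0,0],[0,0,0,0,0,0,0],[0,0,0,0,0,0,0]]'| egrep 'pos|contact'
python3 -m creep '[[0,0,0,0.1,0,0,0],[0,0,0,0,0,0,0],[0,0,0,0,0,0,0]]'| egrep 'pos|contact'
```

```text
eef_pos: [507.5, 215.4, 133.9]
contact_force: [-0.2, 0.4, -2.6]
eef_pos: [507.5, 215.4, 132.9]
contact_force: [0.1, 0.5, -2.9]
eef_pos: [507.5, 215.4, 131.9]
contact_force: [0.6, -0.3, -3.3]
```

```bash
python3 -m creep '[[0,0,0,0.1,0,0,0],[0,0,0,0.1,0,0,0],[0,0,0,0.1,0,0,0],[0,0,0,0,0,0,0]]'| egrep 'pos|contact'
python3 -m creep '[[0,0,0,0.1,0,0,0],[0,0,0,0.1,0,0,0],[0,0,0,0.1,0,0,0],[0,0,0,0,0,0,0]]'| egrep 'pos|contact'
python3 -m creep '[[0,0,0,0.1,0,0,0],[0,0,0,0.1,0,0,0],[0,0,0,0.1,0,0,0],[0,0,0,0,0,0,0]]'| egrep 'pos|contact'
```

```text
eef_pos: [507.4, 215.4, 128.7]
contact_force: [0.1, 0.3, -2.2]
eef_pos: [507.4, 215.3, 125.7]
contact_force: [1.2, -0.2, -2.2]
eef_pos: [507.4, 215.4, 122.7]
contact_force: [-0.2, 0.4, -2.1]
```

```bash
python3 -m creep '[[0,0,0,0.1,0,0,0],[0,0,0,0.1,0,0,0],[0,0,0,0.1,0,0,0],[0,0,0,0.1,0,0,0],[0,0,0,0,0,0,0]]'| egrep 'pos|contact'
python3 -m creep '[[0,0,0,0.1,0,0,0],[0,0,0,0.1,0,0,0],[0,0,0,0.1,0,0,0],[0,0,0,0.1,0,0,0],[0,0,0,0,0,0,0]]'| egrep 'pos|contact'
python3 -m creep '[[0,0,0,0.1,0,0,0],[0,0,0,0.1,0,0,0],[0,0,0,0.1,0,0,0],[0,0,0,0,0,0,0],[0,0,0,0,0,0,0]]'| egrep 'pos|contact'
```

```text
eef_pos: [507.4, 215.4, 118.7]
contact_force: [-0.8, -1.3, -2.2]
eef_pos: [507.4, 215.4, 114.7]
contact_force: [0.0, -0.3, -1.6]
eef_pos: [507.4, 215.4, 111.9]
contact_force: [-0.3, 0.0, -2.3]
```

```bash
python3 -m creep '[[0,0,0,0.1,0,0,0],[0,0,0,0.1,0,0,0],[0,0,0,0,0,0,0],[0,0,0,0,0,0,0]]'| egrep 'pos|contact'
python3 -m creep '[[0,0,0,0.05,0,0,0],[0,0,0,0,0,0,0],[0,0,0,0,0,0,0]]'| egrep 'pos|contact'
python3 -m creep '[[0,0,0,0.05,0,0,0],[0,0,0,0,0,0,0],[0,0,0,0,0,0,0]]'| egrep 'pos|contact'
```

```text
eef_pos: [507.5, 215.4, 109.9]
contact_force: [0.1, 0.1, -2.8]
eef_pos: [507.5, 215.4, 109.5]
contact_force: [-0.0, 0.4, -3.2]
eef_pos: [507.5, 215.4, 109.0]
contact_force: [-1.0, 0.9, -1.8]
```

```bash
python3 -m creep '[[0,0,0,0.05,0,0,0],[0,0,0,0,0,0,0],[0,0,0,0,0,0,0]]'| egrep 'pos|contact'
python3 -m creep '[[0,0,0,0.05,0,0,0],[0,0,0,0,0,0,0],[0,0,0,0,0,0,0]]'| egrep 'pos|contact'
```

```text
eef_pos: [507.5, 215.4, 108.9]
contact_force: [-3.2, -0.5, 2.0]
eef_pos: [507.5, 215.4, 108.9]
contact_force: [-4.6, -1.3, 6.5]
```

Seated at z 108.9, 31.7 mm below the cover contact. Now I'll release and rise.

```bash
python3 -m creep '[[0,0,0,-0.05,0,0,0],[40,0,0,0,0,0,0],[70,0,0,0,0,0,0],[100,0,0,0,0,0,0],[100,0,0,0,0,0,0],[100,0,0,0,0,0,0],[100,0,0,0,0,0,0],[100,0,0,0,0,0,0]]'
python3 -m creep '[[100,0,0,-1,0,0,0],[100,0,0,-2,0,0,0],[100,0,0,-3,0,0,0],[100,0,0,-3,0,0,0],[100,-1,0,-2,0,0,0],[100,-2,0,0,0,0,0],[100,-2,0,0,0,0,0],[100,0,0,0,0,0,0]]'
python3 - <<'E'
from r import *
f=manip.grab_frame('wrist');g=manip.grab_frame('scene')
save(np.hstack([cv2.resize(f[60:300,160:400],(400,400)),cv2.resize(g[180:320,350:490],(400,400))]),'g.png')
for c in('wrist','scene'): print([(np.round(d['xy']).tolist(),round(d['confidence'],2),at_z(c,d['xy'],122).tolist()) for d in manip.landmark_of(c,'pin_handle')[:2]])
E
```

```text
time: 18.53
eef_pos: [507.5, 215.4, 108.5]
tcp_rot: [0.0, 0.677, 0.736, 0.0]
contact_force: [-0.0, 0.1, 0.5]
finger_gap: 0.998
grasp_force: 0.0
time: 19.2
eef_pos: [512.2, 163.1, 219.9]
tcp_rot: [0.001, 0.678, 0.735, 0.0]
contact_force: [0.1, -0.7, -0.5]
finger_gap: 0.999
grasp_force: 0.0
[([281.0, 144.0], 0.74, [506.3, 219.4, 122.0])]
[([438.0, 210.0], 0.52, [512.5, 218.2, 122.0])]
```

View pics/g.png

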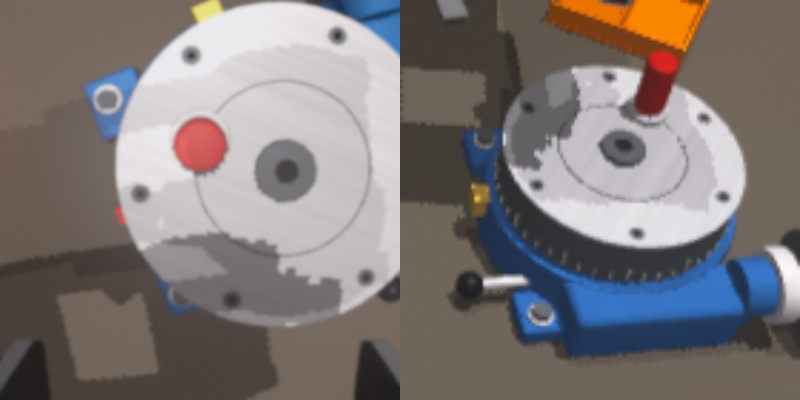

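The pin stands in the socket with its collar flat on the cover (left crop 202,145; right crop 655,90). The gripper is clear, so I'll hand in.

```bash
python3 -c "
from workcell import manip
print(manip.finish_job())"
```

```text
the job is handed in; nothing more can be done
None
```

The locating pin is in the socket, fully home and upright with its collar flat on the cover, and released; I handed the job in after about 19 s of the 67 s allowed, and no verdict was returned.

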